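# Wedge the rocking lab instrument

## Robot

A 6-joint arm with a two-finger parallel gripper is mounted at the origin on the work surface. World frame = base frame: x ahead of the robot, y to its left, z up, the work surface at z = 0. Lengths are in mm, angles in rad, forces in N, time in s.
With the tool pointing down it reaches from about 350 to 875 mm from the base axis. Payload 4.2 kg.
Tool frame: the origin (TCP) lies at the very end of the fingers, on their centre line; the grasp point (between the pads) lies arm.hold_point_z behind it (arm.hold_point_z is the distance from the TCP to the grasp point, in mm); z points along the fingers, y is the direction in which the jaws open and shut (so a half turn about z gives the same grasp; the last joint's range is limited). The gripper opens to 85 mm and grips with 20 to 120 N. Pads are 22 mm wide; open, the fingers measure 114 mm over their backs; the gripper's body (76 mm by 85 mm) begins 54 mm behind the grasp point. The pads swing forward as they close: fully open they stand 13 mm farther back than shut.
Start: joints at [1.384, 0.385, 0.008, 0, -1.194, -0.259], TCP at [269.454, 563.909, 231.312] pointing down, gripper open.
Joint ranges: [-3.14, 3.14], [-1.21, 2.06], [-1.07, 1.41], [-3.16, 2.05], [-2.99, -0.16], [-3.1, 3.1]. Speed limits (rad/s): [2.79, 2.79, 3.14, 3.14, 3.14, 3.14].

## Interface

Orientations are given as a unit quaternion [x, y, z, w].
In Python, from bench import arm gives the robot as it stands.
- The arm moves only by the tool step_arm, never from a script. Its argument "series" is a list of rows, each a list of 6 numbers: the shift along the world's x, y, z scaled (see below), then the turn, a rotation vector about the world's x, y, z scaled (see below). A call has 1 to 12 rows; each row is the pose to reach, as a shift and turn from the pose commanded when the call began; what a row does not reach only later rows make up. The controller multiplies each number of a shift by 400 mm and each number of a turn by pi/2 rad. A row lasts 1/12 s, in which the tool goes at most 41.7 mm and 7.16 degrees, less where a joint would pass 70% of its speed; a pose out of reach is approached as far as the arm can. A call with a number of a shift or a turn outside -1 to 1 is refused whole. A call with a gripper value outside its range is refused whole. "jaw" is the opening, from -1 (shut) to 1 (fully open), set as the call begins (left out, the last holds). The fingers move at their own pace and stop on an object; the grip force is fixed at half the most. Time passes only in rows, so rows that repeat a pose let the fingers close. It gives the time, the measured TCP pose, the force and the opening at its end, in the units of the state.
- arm.read_state(): the state, without advancing time (a new reading comes with each control period).
- arm.get_image(name): name is "scene" or "top" or "wrist"; returns a dict with "image" (480x640x3 uint8, red, green, blue), "camera_matrix" (3x3 intrinsics, pixels), "k1" (the pictures are not rectified: a ray, as slopes to the right and down, at radius r is drawn at 1 + k1 r^2 times it, then the intrinsics apply), "world_from_camera" (4x4, takes a point from camera to world coordinates). Camera axes: x right, y up, looking along -z (the intrinsics and any distortion apply to the point x, -y, -z); pixel columns grow to the right and rows downward; lengths in mm; the calibration is good to about 2 mm. A picture is of the moment at which its call begins. There is no depth.
- arm.job_done(): hands the job in, once; it reports no verdict.
The state is a dict: "clock": time; "joints": joint angles; "joint_vel": joint speeds; "joint_efforts": joint torques, N m; "position": TCP position; "ee_rot": TCP orientation; "contact_force": force on the tool from outside, world axes, zero at the start; "wrist_torque": the same for the moment, N m; "gripper_width": finger opening in mm.
Only numpy, scipy, OpenCV 4.12 (cv2) and the standard library are available. Lean on these libraries where they do the work, as an engineer would, in place of code of your own. Each camera call takes 0.05 s, during which the arm holds its last target.

## Task

The grey instrument rocks because one of its four feet has lost its rubber pad. With the fingers only push the wooden wedge, thin end first, under that bare foot until the rock is just taken up, without jacking the instrument up or shoving it out of place, and then press down firmly on its lid at that corner: finish while holding that press, with the instrument standing level on the wedge. Do not lift anything, and leave the other things where they are.

Things in the scene. Friction and masses are not known exactly. Their poses are not given: they have to be found in the camera images.
- case: Grey flat instrument, 4 kg, loose. Origin: on the table midway between its four feet; z up. Housing x -81..+89, y -115..+125 mm; flat lid 72 mm, belly 14 mm above the table. Feet at x = +-115, y = +-100 mm, outside the housing, under steel lugs (32 mm wide, to x = +-135; 30 to 36 mm high, nut on top to 42). Three end in domed rubber pads. Sideways, about 9 to 12 N slides it.
- bare_foot (a point): Table-height point (z = 0) under the axis of the bare foot, at case x = -115, y = -100 mm; axes as the case's. The foot is a round-ended steel stud 16 mm thick that hangs 7 to 13 mm above the table: it differs each time and is not told, so find it by feel. The wedge goes in along the case's +x direction.
- press_spot (a point): Point on the flat lid near the bare corner, at (-55, -85, 72) mm in the case's axes: press down here, within 40 mm, with 8 to 15 N. Unwedged, some 2 to 5 N here tips the case until the stud lands (lid here 5 to 9 mm lower); let go, it settles back level.
- wedge: Loose wooden wedge, 0.12 kg, 110 (x) by 60 mm (y), flat on the table. Origin: centre of underside. Thin end (2 mm) at x = +55, upright back face (24 mm high) at x = -55 mm; top slopes evenly, 1 in 5. Starts before the bare foot, thin end roughly towards it, way free. Slides at about 1 N; 5 to 8 N means snug under the stud, more shoves or jacks up the case.
- collar: Bystander, leave alone: grey ceramic ring, 72 mm across, 22 mm high, lying flat. Origin: centre, on its underside.
- block: Bystander, leave alone: plain flat-topped wooden block, 50 x 50 x 30 mm, not a wedge. Origin: centre, on its underside.
- vial_a: Bystander, leave alone: small capped glass vial, 28 mm across, 50 mm high. Origin: centre, on its underside.
- vial_b: Bystander, leave alone: another such vial. Origin: centre, on its underside.
- spatula: Bystander, leave alone: steel lab spatula, 160 mm long, lying. Origin: a point along its length, on its underside.
- jar: Bystander, leave alone: amber glass jar, 60 mm across, 75 mm high. Origin: centre, on its underside.
- driver: Bystander, leave alone: screwdriver, 160 mm long, lying. Origin: a point along its length, on its underside.
Mind the look-alikes: they are no part of the job. What is shaped like the wedge but green or turquoise is not meant.

How it is judged:
By the outcome, as a careful person would: the job done as asked, in the order asked, and still so for the second after the job is handed in, while the arm keeps its last pose, push and grip.
It also fails if it takes over 54 s, if anything falls off the work surface, if the arm or the gripper's body presses on something with over 40 N, if the wrist force passes 120 N, or if a joint passes its speed limit or range.

## Working session

There is one attempt and no reset: what is moved stays moved. The work goes in short steps, Python scripts to look and compute and a tool call to move; the robot and the scene stay as the last step left them, time stands still between calls to the robot, and variables do not carry over. Pictures are saved under pics/ and viewed, and the job is handed in when it is done.

Besides the shell and the picture viewer there is one more tool, called after "Call:" by a JSON object that holds its "op" and its "data", one argument or row to a line. step_arm: Moves the arm, as the interface text tells. Shifts and turns lie within -1 to 1; 1 stands for 400 mm of shift or pi/2 rad of turn. Its arguments: {"type":"object","properties":{"series":{"type":"array","items":{"type":"array","items":{"type":"number","minimum":-1,"maximum":1}}},"jaw":{"type":"number"}},"required":["series"]}

```bash
ls; mkdir -p pics; python3 - <<'E'
from bench import arm
import cv2
s=arm.read_state()
print({k:(s[k]) for k in s}, arm.hold_point_z)
for n in ["scene","top","wrist"]:
    d=arm.get_image(n); cv2.imwrite(f"pics/{n}0.png",d["image"][:,:,::-1])
    print(n,d["camera_matrix"],d["k1"],d["world_from_camera"])
E
```

```text
pics
{'clock': 0.0, 'joints': array([ 1.38359480e+00,  3.85549734e-01,  6.63991479e-03, -5.31908638e-04,
       -1.19400412e+00, -2.58598072e-01]), 'joint_vel': array([-1.99704158e-05,  8.42433926e-04, -1.62660840e-04,  2.24808268e-05,
       -1.04752200e-04,  6.39110515e-04]), 'joint_efforts': array([-2.56442881e-04, -3.92290592e+01,  1.88396984e+01,  4.18603823e+00,
       -4.68166181e-03, -4.35892176e-06]), 'position': array([269.21068973, 563.40078546, 230.22633589]), 'ee_rot': array([ 9.75238254e-01, -2.21154168e-01, -2.09246848e-04,  1.06695212e-03]), 'contact_force': array([ 0.69507512, -0.32919016, -1.32295432]), 'wrist_torque': array([-0.00593348, -0.03962652, -0.06645182]), 'gripper_width': 85.83214479620379} 18.700000000000003
scene [[513.00359871   0.         321.60646758]
 [  0.         513.00359871 245.86582608]
 [  0.           0.           1.        ]] -0.1165946790709228 [[ 3.68676129e-01 -6.96045321e-01  6.16115917e-01  1.13094426e+03]
 [ 9.29459647e-01  2.66395268e-01 -2.55222110e-01 -1.62103670e+02]
 [ 1.35157910e-02  6.66749182e-01  7.45159615e-01  7.42099999e+02
[... 214 characters left out ...]
6935423 [[ 1.64251520e-02  9.83169649e-01 -1.81955090e-01  3.88422323e+02]
 [-9.99854703e-01  1.69805188e-02  1.49468353e-03  4.11673051e+01]
 [ 4.55921932e-03  1.81904103e-01  9.83305706e-01  9.77821757e+02]
 [ 0.00000000e+00  0.00000000e+00  0.00000000e+00  1.00000000e+00]]
wrist [[336.49171084   0.         322.10754609]
 [  0.         336.49171084 239.69447077]
 [  0.           0.           1.        ]] -0.008982276883451844 [[-4.31096912e-01  8.62364331e-01  2.65486746e-01  3.36447578e+02]
 [-9.02302440e-01 -4.12795115e-01 -1.24300039e-01  5.31778754e+02]
 [ 2.39971208e-03 -2.93134702e-01  9.56068140e-01  3.71154963e+02]
 [ 0.00000000e+00  0.00000000e+00  0.00000000e+00  1.00000000e+00]]
```

View pics/scene0.png

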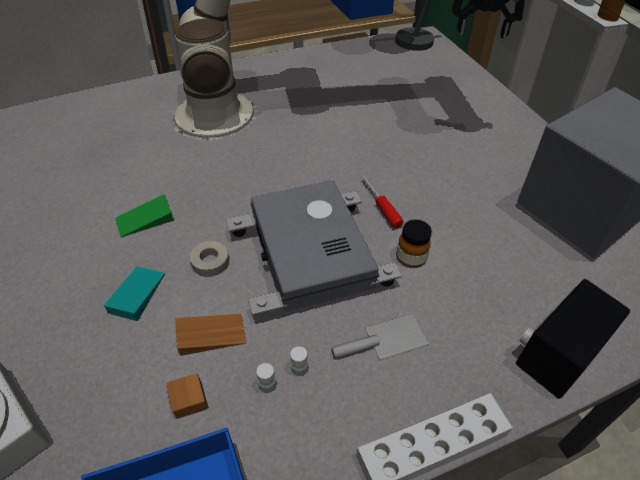

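View pics/top0.png

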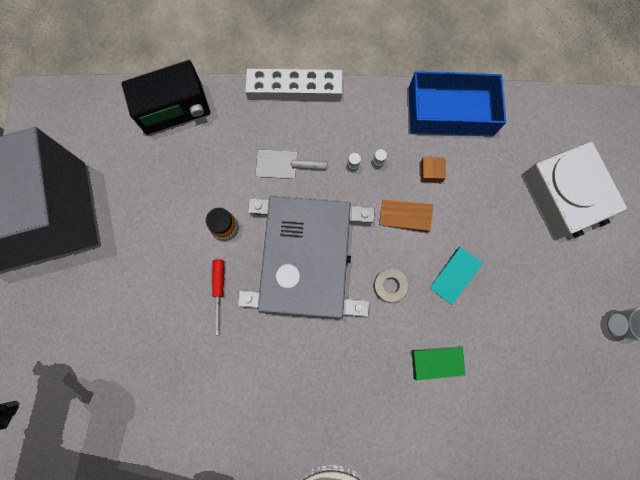

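View pics/wrist0.png

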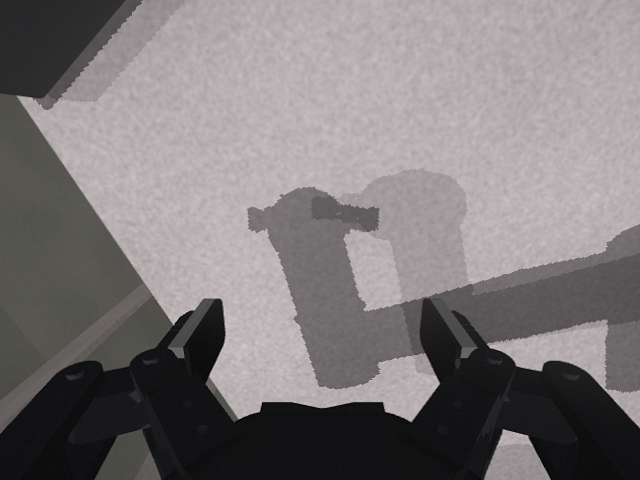

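Candidates (top view): brown wedge (406,215); brown block (433,169), turquoise wedge (457,276) and green wedge (439,363). I choose the brown wedge beside the lug at (362,214), and will check it in a crop.

```bash
python3 - <<'E'
import cv2
t=cv2.imread("pics/top0.png"); s=cv2.imread("pics/scene0.png")
cv2.imwrite("pics/c1.png",cv2.resize(t[185:330,230:440],None,fx=3.8,fy=3.8,interpolation=cv2.INTER_CUBIC))
cv2.imwrite("pics/c1b.png",cv2.resize(t[190:245,340:440],None,fx=8,fy=8,interpolation=cv2.INTER_CUBIC))
cv2.imwrite("pics/c2.png",cv2.resize(s[275:365,165:305],None,fx=5.7,fy=5.7,interpolation=cv2.INTER_CUBIC))
E
```

```text
(no output)
```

View pics/c1.png

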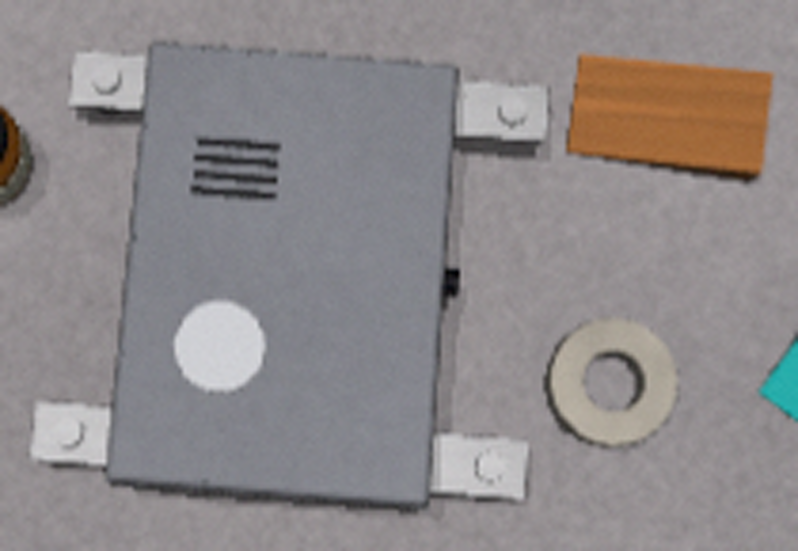

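View pics/c1b.png

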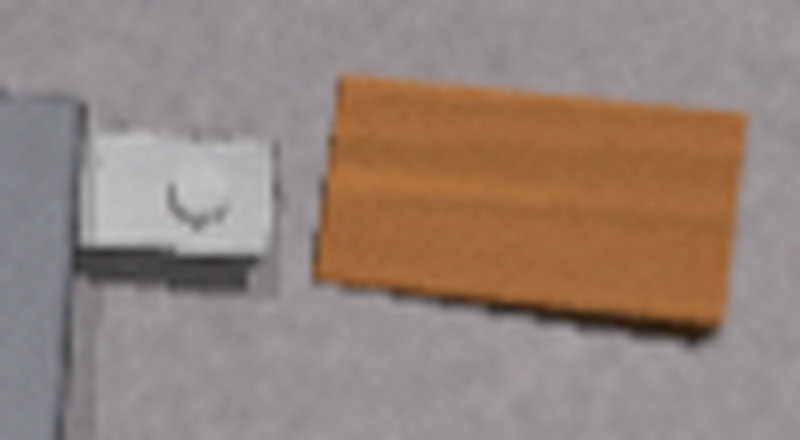

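View pics/c2.png

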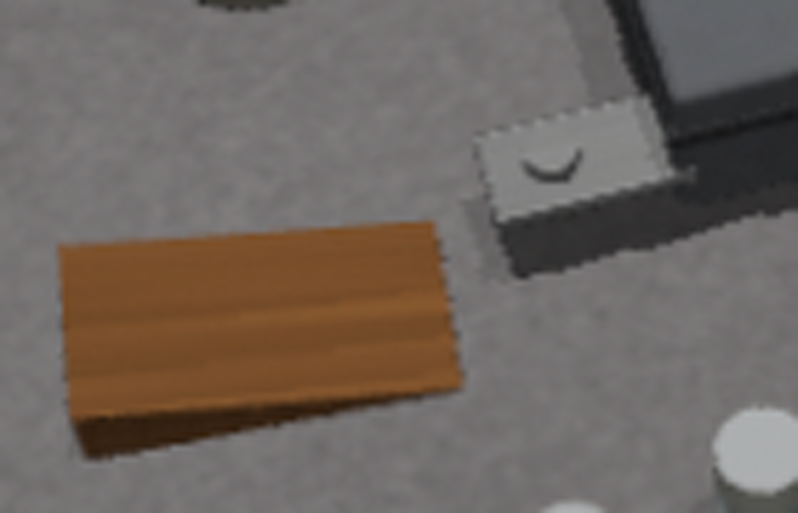

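```bash
cat > h.py <<'E'
import numpy as np, cv2
from scipy.optimize import least_squares
CAL={"scene":([513.00359871,321.60646758,245.86582608],-0.1165946790709228,[[ 3.68676129e-01,-6.96045321e-01,6.16115917e-01,1.13094426e+03],[9.29459647e-01,2.66395268e-01,-2.55222110e-01,-1.62103670e+02],[1.35157910e-02,6.66749182e-01,7.45159615e-01,7.42099999e+02],[0,0,0,1]]),
"top":([453.60596819,315.50572397,244.05509889],-0.07859485736935423,[[1.64251520e-02,9.83169649e-01,-1.81955090e-01,3.88422323e+02],[-9.99854703e-01,1.69805188e-02,1.49468353e-03,4.11673051e+01],[4.55921932e-03,1.81904103e-01,9.83305706e-01,9.77821757e+02],[0,0,0,1]])}
def cam(n):
    (f,cx,cy),k,T=CAL[n]; return np.array([[f,0,cx],[0,f,cy],[0,0,1.]]),k,np.array(T)
def proj(n,P):
    K,k,T=cam(n); P=np.atleast_2d(P); c=(P-T[:3,3])@T[:3,:3]; s=np.c_[c[:,0]/-c[:,2],c[:,1]/c[:,2]]
    r2=(s**2).sum(1,keepdims=True); s=s*(1+k*r2); return s*K[0,0]+K[:2,2]
def pix(n,uv,z):
    K,k,T=cam(n); uv=np.atleast_2d(np.float64(uv)); s=cv2.undistortPoints(uv[:,None],K,np.array([k,0,0,0.]))[:,0]
    d=np.c_[s[:,0],-s[:,1],-np.ones(len(s))]@T[:3,:3].T
    return T[:3,3]+d*((z-T[2,3])/d[:,2])[:,None]
def crop(uv,x0,y0,f): return (np.float64(uv)+.5)/f-.5+[x0,y0]
def tf(p,M):
    c,s=np.cos(p[2]),np.sin(p[2]); M=np.atleast_2d(np.float64(M)); return np.c_[p[0]+c*M[:,0]-s*M[:,1],p[1]+s*M[:,0]+c*M[:,1],M[:,2]]
def fit(obs,p0):  # obs: list of (cam,uv,modelpts)
    f=lambda p: np.concatenate([(proj(n,tf(p,M))-uv).ravel() for n,uv,M in obs])
    return least_squares(f,p0,loss="soft_l1"),f
E
cat > a.py <<'E'
from h import *
np.set_printoptions(precision=2,suppress=True)
lid=[[89,-115,72],[-81,-115,72],[-81,125,72],[89,125,72]]
nuts=[[115,-100,42],[-115,-100,42],[-115,100,42],[115,100,42]]
ot=crop([[151,43],[458,67],[428,502],[110,480],[107,79],[513,110],[490,467],[69,434]],230,185,3.8)
r,f=fit([("top",ot,lid+nuts)],[450,50,1.5]); print("case",r.x,r.cost); print(f(r.x).reshape(-1,2))
P=r.x
W=[[55,-30,2],[55,30,2],[-55,-30,24],[-55,30,24]]
wt=crop([[342,75],[317,280],[747,115],[720,328]],340,190,8)
ws=crop([[462,386],[434,222],[72,418],[60,245]],165,275,5.7)
for nm,o in (("top",[("top",wt,W)]),("scene",[("scene",ws,W)]),("both",[("top",wt,W),("scene",ws,W)])):
    r,f=fit(o,[500,-80,1.5]); print("wedge",nm,r.x,r.cost)
print(f(r.x).reshape(-1,2))
print("bare",tf(P,[[-115,-100,0]]),"press",tf(P,[[-55,-85,72]]))
# wedge in case frame
d=r.x[:2]-P[:2];c,s=np.cos(P[2]),np.sin(P[2]);print("wedge in case",c*d[0]+s*d[1],-s*d[0]+c*d[1],r.x[2]-P[2])
print(proj("scene",tf(P,nuts+lid)))
E
python3 a.py
```

```text
case [537.25  56.51   1.51] 3.2901343220801262
[[-0.5  -0.79]
 [ 0.48 -0.84]
 [ 0.54  1.71]
 [-1.39  0.65]
 [-0.37 -0.39]
 [ 0.34 -0.27]
 [ 0.66  0.23]
 [-0.17  0.03]]
wedge top [ 636.75 -157.68  -11.14] 0.3852633532581389
wedge scene [ 636.83 -155.84   26.56] 0.19749045913414576
wedge both [ 636.76 -156.44   26.56] 1.3265518434881785
[[-0.75 -0.1 ]
 [-1.19  0.1 ]
 [-0.35  0.06]
 [-0.01 -0.14]
 [-0.12  0.27]
 [-0.01 -0.16]
 [-0.72  0.07]
 [-0.58  0.02]]
bare [[629.95 -64.45   0.  ]] press [[618.69  -3.63  72.  ]]
wedge in case -206.39857674850177 -112.47750443408424 25.050497857682828
[[386.77 268.94]
 [259.78 300.92]
 [235.41 219.74]
 [347.98 195.48]
 [378.01 267.86]
 [280.91 292.19]
 [248.45 196.14]
 [332.17 178.84]]
```

```bash
python3 - <<'E'
import cv2
s=cv2.imread("pics/scene0.png")
cv2.imwrite("pics/c3.png",cv2.resize(s[170:325,220:410],None,fx=4,fy=4,interpolation=cv2.INTER_CUBIC))
E
```

```text
(no output)
```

View pics/c3.png

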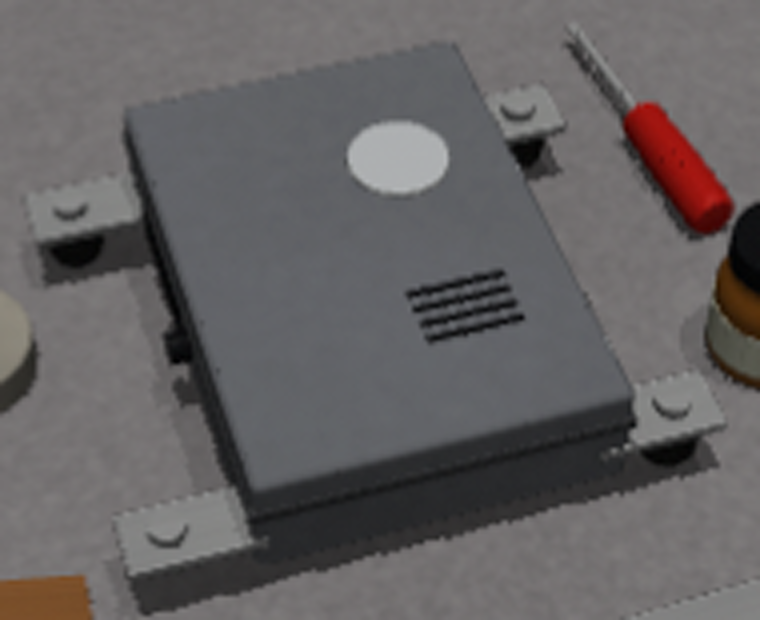

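```bash
cat >> a.py <<'E'
print("-----")
ns=crop([[672,402],[169,528],[71,207],[518,104]],220,170,4)
lidc=crop([[632,395],[258,492],[125,108],[455,43]],220,170,4)
nt=ot[4:]
for nm,o in (("top",[("top",nt,nuts)]),("scene",[("scene",ns,nuts)]),("both",[("top",nt,nuts),("scene",ns,nuts)])):
    r2,f2=fit(o,P); print("case",nm,r2.x,r2.cost); 
P=r2.x; print(f2(P).reshape(-1,2)); print(proj("scene",tf(P,lid))-lidc)
print("bare",tf(P,[[-115,-100,0]]),"press",tf(P,[[-55,-85,72]]),"tip@35",tf(P,[[-135,-100,33]]))
d=r.x[:2]-P[:2];c,s=np.cos(P[2]),np.sin(P[2]);print("wedge in case",c*d[0]+s*d[1],-s*d[0]+c*d[1],r.x[2]-P[2]-8*np.pi)
E
python3 a.py | sed -n '/---/,$p'
```

```text
-----
case top [537.06  56.75   1.51] 0.4284901629118514
case scene [540.17  58.45   1.51] 1.1561140681358875
case both [538.44  57.72   1.51] 3.79812196820719
[[-0.92 -0.92]
 [-0.24 -0.84]
 [ 0.08 -0.38]
 [-0.72 -0.55]
 [ 0.06 -0.91]
 [-1.17 -0.37]
 [-1.21 -1.37]
 [-0.37  0.08]]
[[ 1.35 -0.22]
 [-2.25 -0.09]
 [-1.66 -0.23]
 [-0.44 -1.32]]
bare [[631.18 -63.21   0.  ]] press [[619.89  -2.4   72.  ]] tip@35 [[629.95 -83.17  33.  ]]
wedge in case -207.7137739142103 -111.30569642555568 -0.08253982721330644
```

```bash
cat > b.py <<'E'
from h import *
from bench import arm
from scipy.spatial.transform import Rotation as R
np.set_printoptions(precision=2,suppress=True)
C=np.array([538.44,57.72,1.51])
def w(x,y,z=0): return tf(C,[[x,y,z]])[0]
def incase(p):
    d=np.array(p[:2])-C[:2];c,s=np.cos(C[2]),np.sin(C[2]);return np.array([c*d[0]+s*d[1],-s*d[0]+c*d[1]])
def st():
    s=arm.read_state(); r=R.from_quat(s["ee_rot"]).as_matrix()
    print("t %.2f"%s["clock"],"pos",s["position"],"case",incase(s["position"]),"F",s["contact_force"],"w %.1f"%s["gripper_width"],"jawdir",np.arctan2(r[1,1],r[0,1]),"tilt",r[:,2],"j",s["joints"])
    return s
E
python3 - <<'E'
from b import *
st()
import a
E
python3 - <<'E'
from b import *
print("vials",incase(pix("top",[355,158],50)[0]),incase(pix("top",[380,155],50)[0]),"block",incase(pix("top",[433,168],30)[0]), "collar",incase(pix("top",[391,285],22)[0]))
print(w(-220,-172),w(-220,-141))
E
```

```text
t 0.15 pos [269.28 563.53 230.52] case [488.52 299.39] F [-0.33  0.03  0.32] w 85.4 jawdir -2.0166721291978833 tilt [-0. -0. -1.] j [ 1.38  0.39  0.01 -0.   -1.19 -0.26]
case [537.25  56.51   1.51] 3.2901343220801262
[[-0.5  -0.79]
 [ 0.48 -0.84]
 [ 0.54  1.71]
 [-1.39  0.65]
 [-0.37 -0.39]
 [ 0.34 -0.27]
 [ 0.66  0.23]
 [-0.17  0.03]]
wedge top [ 636.75 -157.68  -11.14] 0.3852633532581389
wedge scene [ 636.83 -155.84   26.56] 0.19749045913414576
wedge both [ 636.76 -156.44   26.56] 1.3265518434881785
[[-0.75 -0.1 ]
 [-1.19  0.1 ]
 [-0.35  0.06]
 [-0.01 -0.14]
 [-0.12  0.27]
 [-0.01 -0.16]
 [-0.72  0.07]
 [-0.58  0.02]]
bare [[629.95 -64.45   0.  ]] press [[618.69  -3.63  72.  ]]
wedge in case -206.39857674850177 -112.47750443408424 25.050497857682828
[[386.77 268.94]
 [259.78 300.92]
 [235.41 219.74]
 [347.98 195.48]
 [378.01 267.86]
 [280.91 292.19]
 [248.45 196.14]
 [332.17 178.84]]
-----
case top [537.06  56.75   1.51] 0.4284901629118514
case scene [540.17  58.45   1.51] 1.1561140681358875
case both [538.44  57.72   1.51] 3.79812196820719
[[-0.92 -0.92]
 [-0.24 -0.84]
 [ 0.08 -0.38]
 [-0.72 -0.55]
 [ 0.06 -0.91]
 [-1.17 -0.37]
 [-1.21 -1.37]
 [-0.37  0.08]]
[[ 1.35 -0.22]
 [-2.25 -0.09]
 [-1.66 -0.23]
 [-0.44 -1.32]]
bare [[631.18 -63.21   0.  ]] press [[619.89  -2.4   72.  ]] tip@35 [[629.95 -83.17  33.  ]]
wedge in case -207.7137739142103 -111.30569642555568 -0.08253982721330644
vials [ -87.22 -218.25] [-141.01 -229.63] block [-262.45 -217.36] collar [-182.34   47.47]
[ 696.76 -172.32    0.  ] [ 665.81 -170.44    0.  ]
```

Call:
{"op": "step_arm", "data": {
  "series": [
    [0.53,-0.9,0,0,0,0.245],
    [0.53,-0.9,0,0,0,0.245],
    [0.53,-0.9,0,0,0,0.245],
    [0.53,-0.9,0,0,0,0.245],
    [0.53,-0.9,0,0,0,0.245],
    [0.53,-0.9,0,0,0,0.245],
    [0.53,-0.9,0,0,0,0.245],
    [0.53,-0.9,0,0,0,0.245],
    [0.53,-0.9,0,0,0,0.245],
    [0.53,-0.9,0,0,0,0.245],
    [0.53,-0.9,0,0,0,0.245],
    [0.53,-0.9,0,0,0,0.245]
  ],
  "jaw": -0.29
}}

```text
clock: 1.15
position: [482.1, 201.8, 231.0]
ee_rot: [0.999, -0.033, -0.0, 0.0]
contact_force: [0.0, 0.4, -0.1]
gripper_width: 30.3
```

```bash
python3 -c "
from b import *
s=st();print((w(-220,-172,130)-s['position'])/400)"
```

```text
t 1.15 pos [482.11 201.76 230.99] case [140.36  64.98] F [ 0.02  0.35 -0.09] w 30.3 jawdir -1.6363121942899548 tilt [-0. -0. -1.] j [ 0.71  0.21 -0.24 -0.   -1.12  0.8 ]
[ 0.54 -0.94 -0.25]
```

Call:
{"op": "step_arm", "data": {
  "series": [
    [0.537,-0.935,-0.25,0,0,0],
    [0.537,-0.935,-0.25,0,0,0],
    [0.537,-0.935,-0.25,0,0,0],
    [0.537,-0.935,-0.25,0,0,0],
    [0.537,-0.935,-0.25,0,0,0],
    [0.537,-0.935,-0.25,0,0,0],
    [0.537,-0.935,-0.25,0,0,0],
    [0.537,-0.935,-0.25,0,0,0],
    [0.537,-0.935,-0.25,0,0,0],
    [0.537,-0.935,-0.25,0,0,0],
    [0.537,-0.935,-0.25,0,0,0],
    [0.537,-0.935,-0.25,0,0,0]
  ]
}}

```text
clock: 2.15
position: [697.1, -172.9, 127.6]
ee_rot: [0.999, -0.032, -0.002, 0.0]
contact_force: [0.7, 1.1, -0.5]
gripper_width: 30.2
```

```bash
python3 -c "
from b import *
s=st();print((w(-220,-172,4)-s['position'])/400)
d=arm.get_image('wrist');cv2.imwrite('pics/w1.png',d['image'][:,:,::-1])
d=arm.get_image('scene');cv2.imwrite('pics/s1.png',d['image'][:,:,::-1])"
```

```text
t 2.15 pos [ 697.08 -172.9   127.61] case [-220.56 -172.36] F [ 0.75  1.11 -0.51] w 30.2 jawdir -1.6351391602299739 tilt [-0. -0. -1.] j [-0.02  0.62  0.14  0.   -1.09  1.52]
[-0.    0.   -0.31]
```

View pics/w1.png

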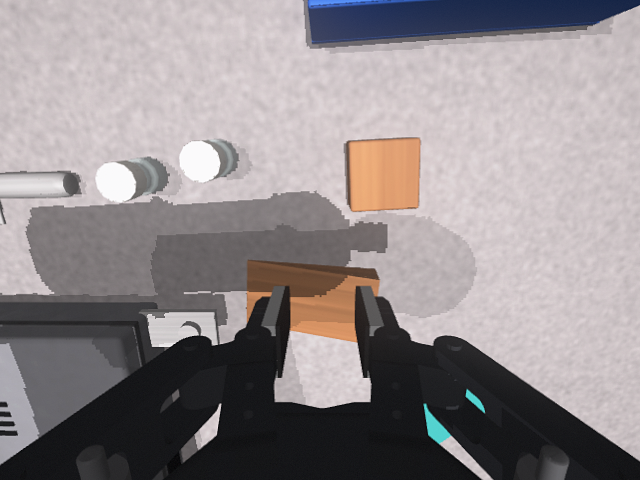

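View pics/s1.png

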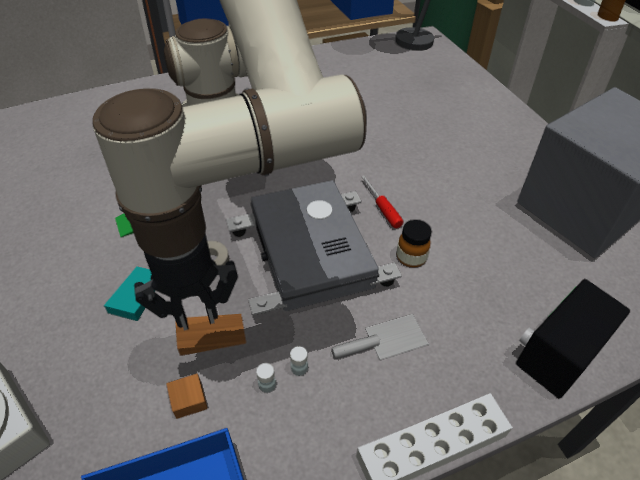

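Call:
{"op": "step_arm", "data": {
  "series": [
    [0,0,-0.1,0,0,0],
    [0,0,-0.2,0,0,0],
    [0,0,-0.28,0,0,0],
    [0,0,-0.3,0,0,0],
    [0,0,-0.3,0,0,0],
    [0,0,-0.3,0,0,0]
  ]
}}

```text
clock: 2.75
position: [697.6, -168.9, 13.2]
ee_rot: [1.0, -0.029, 0.001, 0.0]
contact_force: [0.6, -0.6, 0.7]
gripper_width: 30.3
```

```bash
python3 -c "
from b import *
s=st()
d=arm.get_image('scene');cv2.imwrite('pics/s2.png',cv2.resize(d['image'][230:420,100:320,::-1],None,fx=3.5,fy=3.1))"
```

```text
t 2.75 pos [ 697.58 -168.9    13.17] case [-216.53 -172.61] F [ 0.62 -0.58  0.73] w 30.3 jawdir -1.62914925895073 tilt [ 0. -0. -1.] j [-0.01  0.73  0.03  0.   -0.87  1.52]
```

View pics/s2.png

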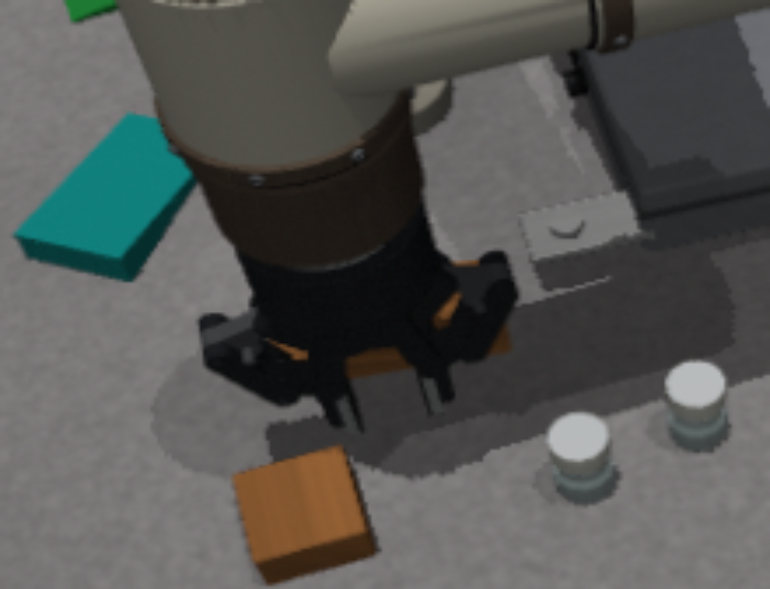

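Call:
{"op": "step_arm", "data": {
  "series": [
    [0,0,-0.01,0,0,0],
    [0,0,-0.018,0,0,0],
    [0,0,-0.018,0,0,0],
    [0,0,-0.018,0,0,0]
  ]
}}

```text
clock: 3.13
position: [696.4, -170.2, 4.8]
ee_rot: [1.0, -0.031, 0.0, -0.0]
contact_force: [0.1, -0.3, -0.1]
gripper_width: 30.4
```

```bash
python3 -c "
from b import *
s=st();print(w(-216,-141)-s['position'])"
```

```text
t 3.13 pos [ 696.42 -170.18    4.76] case [-217.88 -171.53] F [ 0.11 -0.29 -0.1 ] w 30.4 jawdir -1.6319163360522513 tilt [ 0. -0. -1.] j [-0.01  0.74  0.02 -0.   -0.86  1.52]
[-30.36   3.73  -4.76]
```

Call:
{"op": "step_arm", "data": {
  "series": [
    [-0.015,0.001,0,0,0,0],
    [-0.025,0.0015,0,0,0,0],
    [-0.033,0.002,0,0,0,0],
    [-0.04,0.0025,0,0,0,0],
    [-0.047,0.003,0,0,0,0],
    [-0.054,0.0033,0,0,0,0],
    [-0.06,0.0036,0,0,0,0],
    [-0.066,0.004,0,0,0,0],
    [-0.071,0.0043,0,0,0,0],
    [-0.075,0.0045,0,0,0,0],
    [-0.076,0.0046,0,0,0,0],
    [-0.076,0.0046,0,0,0,0]
  ]
}}

```text
clock: 4.13
position: [665.8, -168.2, 4.2]
ee_rot: [1.0, -0.03, -0.0, 0.0]
contact_force: [-0.4, 0.8, 0.2]
gripper_width: 30.3
```

```bash
python3 -c "
from b import *
s=st()
d=arm.get_image('top');cv2.imwrite('pics/t3.png',cv2.resize(d['image'][150:260,330:460,::-1],None,fx=6,fy=5.4))
d=arm.get_image('scene');cv2.imwrite('pics/s3.png',cv2.resize(d['image'][230:400,120:320,::-1],None,fx=4,fy=3.5))"
```

```text
t 4.13 pos [ 665.77 -168.24    4.21] case [-217.8  -140.83] F [-0.37  0.77  0.18] w 30.3 jawdir -1.6316810254546301 tilt [-0. -0. -1.] j [-0.01  0.7  -0.07  0.   -0.81  1.52]
```

View pics/t3.png

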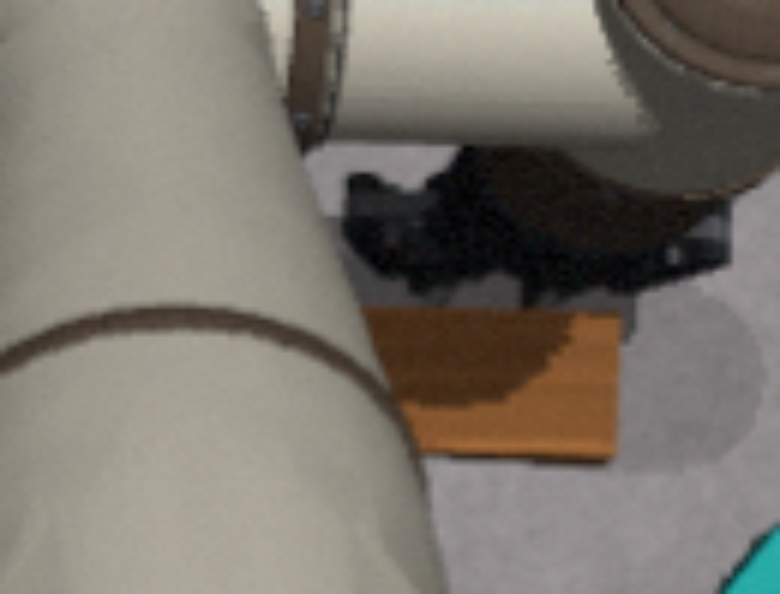

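View pics/s3.png

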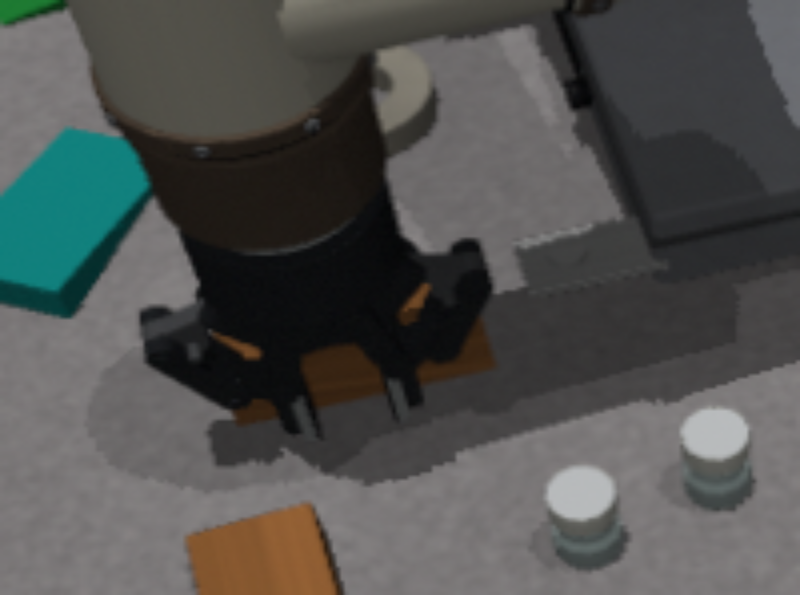

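Call:
{"op": "step_arm", "data": {
  "series": [
    [0.025,0,0,0,0,0],
    [0.025,0,0.1,0,0,0],
    [0.025,0,0.2,0,0,-0.07],
    [-0.05,-0.1,0.2,0,0,-0.15],
    [-0.113,-0.161,0.2,0,0,-1],
    [-0.113,-0.161,0.2,0,0,-1],
    [-0.113,-0.161,0.2,0,0,-1],
    [-0.113,-0.161,0.2,0,0,-1],
    [-0.113,-0.161,0.2,0,0,-1],
    [-0.113,-0.161,0.2,0,0,-1],
    [-0.113,-0.161,0.2,0,0,-1],
    [-0.113,-0.161,0.2,0,0,-1]
  ],
  "jaw": -0.48
}}

```text
clock: 5.23
position: [620.3, -232.6, 83.9]
ee_rot: [0.795, -0.606, -0.0, 0.0]
contact_force: [0.4, -1.6, 0.3]
gripper_width: 22.1
```

```bash
python3 -c "
from b import *
s=st()"
```

```text
t 5.23 pos [ 620.27 -232.62   83.88] case [-284.83  -99.32] F [ 0.38 -1.56  0.28] w 22.1 jawdir -2.873063935688545 tilt [-0.  0. -1.] j [-0.12  0.57 -0.07 -0.   -0.93  0.38]
```

Call:
{"op": "step_arm", "data": {
  "series": [
    [0,0,0,0,0,-0.21],
    [0,0,0,0,0,-0.21],
    [0,0,0,0,0,-0.21],
    [0,0,0,0,0,-0.21],
    [0,0,0,0,0,-0.21]
  ]
}}

```text
clock: 5.65
position: [620.4, -232.7, 83.9]
ee_rot: [-0.688, 0.726, 0.0, -0.0]
contact_force: [-0.6, 0.2, -0.3]
gripper_width: 22.2
```

```bash
python3 -c "
from b import *
s=st()
d=arm.get_image('top');cv2.imwrite('pics/t4.png',cv2.resize(d['image'][180:260,340:460,::-1],None,fx=6.5,fy=6.5,interpolation=2))
d=arm.get_image('scene');cv2.imwrite('pics/s4.png',cv2.resize(d['image'][250:370,145:305,::-1],None,fx=5,fy=5,interpolation=2))"
```

```text
t 5.65 pos [ 620.41 -232.65   83.94] case [-284.86  -99.46] F [-0.64  0.23 -0.33] w 22.2 jawdir 3.0886822119363773 tilt [-0.  0. -1.] j [-0.12  0.57 -0.07 -0.   -0.93  0.06]
```

View pics/t4.png

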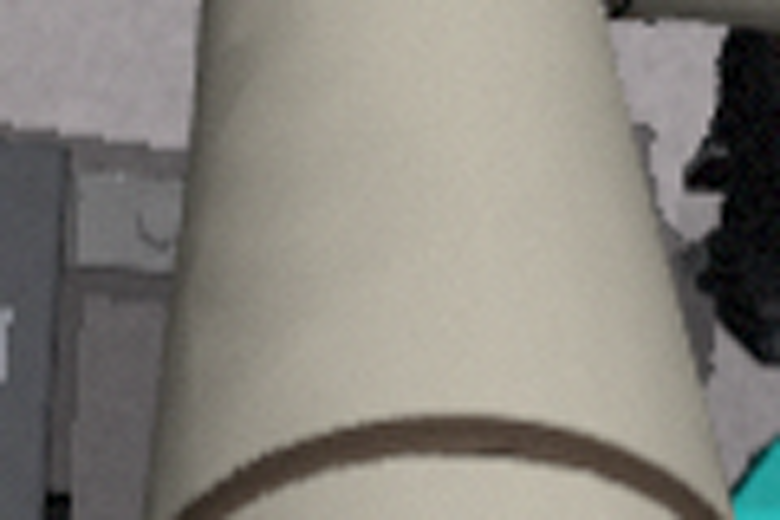

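View pics/s4.png

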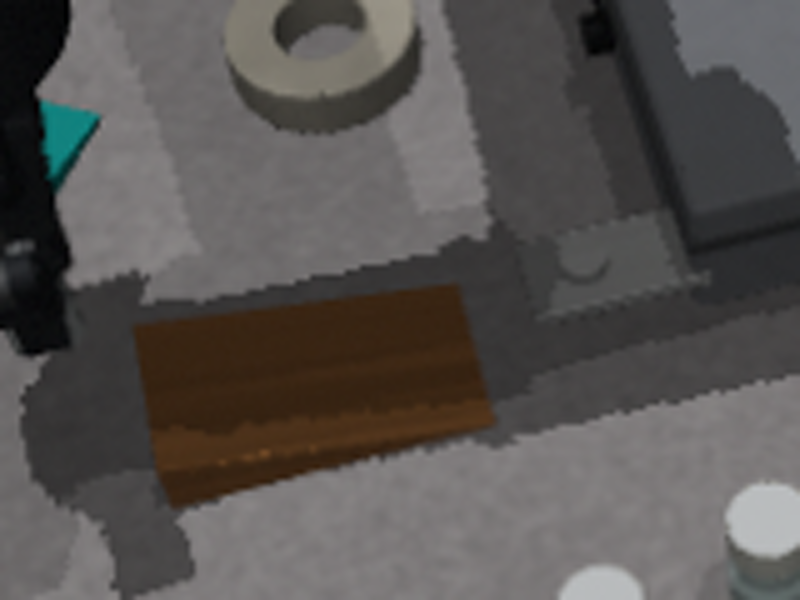

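```bash
python3 -c "
from b import *
W=[[55,-30,2],[55,30,2],[-55,-30,24],[-55,30,24]]
o=crop([[492,428],[460,284],[158,468],[135,325]],145,250,5)
r,f=fit([('scene',o,W)],[620,-150,1.5]);print(r.x,r.cost,incase(r.x))
for c in ([538.44,57.72,1.51],[540.17,58.45,1.51]):
  import b; b.C=np.array(c); print(b.incase(r.x))
"
```

```text
[ 624.49 -157.62    1.49] 0.6286794359615102 [-209.71  -98.98]
[-209.71  -98.98]
[-210.54  -97.29]
```

Call:
{"op": "step_arm", "data": {
  "series": [
    [0,0,-0.09,0,0,0],
    [0,0,-0.17,0,0,0],
    [0,0,-0.187,0,0,0],
    [0,0,-0.187,0,0,0],
    [0,0,-0.187,0,0,0],
    [0,0,-0.187,0,0,0]
  ]
}}

```text
clock: 6.25
position: [622.3, -233.0, 11.4]
ee_rot: [-0.688, 0.726, -0.002, 0.001]
contact_force: [-0.0, 0.1, 0.7]
gripper_width: 21.8
```

```bash
python3 -c "
from b import *
s=st()"
```

```text
t 6.25 pos [ 622.29 -233.04   11.42] case [-285.12 -101.37] F [-0.02  0.06  0.67] w 21.8 jawdir 3.087658398740179 tilt [ 0. -0. -1.] j [-0.12  0.66 -0.13  0.   -0.78  0.06]
```

Call:
{"op": "step_arm", "data": {
  "series": [
    [0.001,0.015,-0.008,0,0,0],
    [0.002,0.03,-0.008,0,0,0],
    [0.0028,0.045,-0.008,0,0,0],
    [0.0037,0.06,-0.008,0,0,0],
    [0.0046,0.075,-0.008,0,0,0],
    [0.0055,0.09,-0.008,0,0,0],
    [0.0064,0.105,-0.008,0,0,0],
    [0.0073,0.12,-0.008,0,0,0],
    [0.0082,0.135,-0.008,0,0,0],
    [0.009,0.148,-0.008,0,0,0],
    [0.0095,0.155,-0.008,0,0,0],
    [0.0095,0.155,-0.008,0,0,0]
  ]
}}

```text
clock: 7.25
position: [624.4, -169.7, 5.9]
ee_rot: [-0.688, 0.726, 0.0, 0.0]
contact_force: [0.1, -0.2, -0.5]
gripper_width: 22.1
```

```bash
python3 -c "
from b import *
s=st()
d=arm.get_image('scene');cv2.imwrite('pics/s5.png',cv2.resize(d['image'][250:370,145:305,::-1],None,fx=5,fy=5,interpolation=2))"
```

```text
t 7.25 pos [ 624.37 -169.7     5.88] case [-221.78  -99.59] F [ 0.09 -0.22 -0.48] w 22.1 jawdir 3.0871945752694776 tilt [-0.  0. -1.] j [-0.02  0.64 -0.18 -0.   -0.75 -0.04]
```

View pics/s5.png

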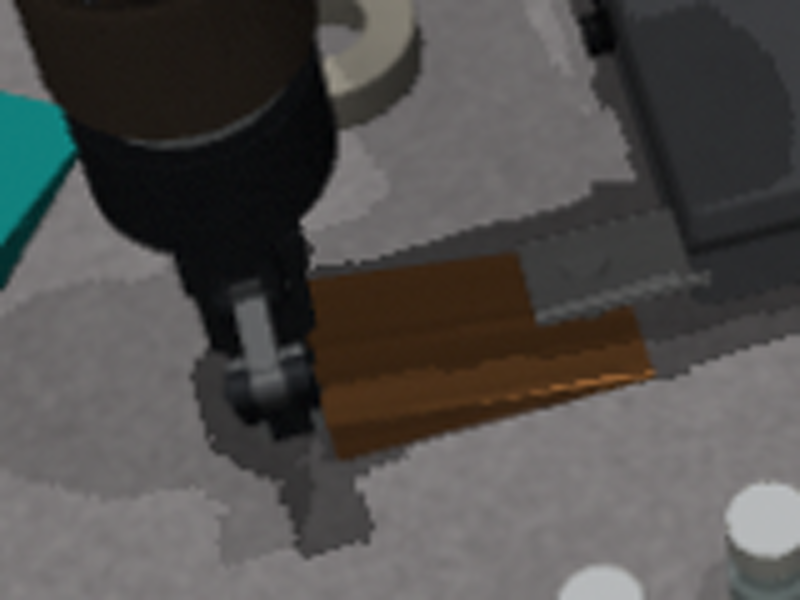

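Call:
{"op": "step_arm", "data": {
  "series": [
    [0.0002,0.004,0,0,0,0],
    [0.0005,0.008,0,0,0,0],
    [0.0007,0.012,0,0,0,0],
    [0.001,0.016,0,0,0,0],
    [0.0012,0.02,0,0,0,0],
    [0.0012,0.02,0,0,0,0]
  ]
}}

```text
clock: 7.8
position: [624.9, -162.4, 6.0]
ee_rot: [-0.687, 0.726, 0.0, -0.0]
contact_force: [-0.2, 0.7, -0.2]
gripper_width: 22.2
```

Call:
{"op": "step_arm", "data": {
  "series": [
    [0.0001,0.0015,0,0,0,0],
    [0.0002,0.003,0,0,0,0],
    [0.0003,0.0045,0,0,0,0],
    [0.0004,0.006,0,0,0,0],
    [0.0005,0.0075,0,0,0,0]
  ]
}}

```text
clock: 8.22
position: [625.1, -159.7, 6.1]
ee_rot: [-0.687, 0.726, 0.0, -0.0]
contact_force: [-0.3, -0.5, 0.3]
gripper_width: 22.5
```

Call:
{"op": "step_arm", "data": {
  "series": [
    [0.0001,0.0015,0,0,0,0],
    [0.0002,0.003,0,0,0,0],
    [0.0003,0.0045,0,0,0,0],
    [0.0004,0.006,0,0,0,0],
    [0.0005,0.0075,0,0,0,0]
  ]
}}

```text
clock: 8.63
position: [625.4, -156.6, 6.1]
ee_rot: [-0.687, 0.726, -0.0, 0.0]
contact_force: [-0.2, -1.5, 0.6]
gripper_width: 21.9
```

Call:
{"op": "step_arm", "data": {
  "series": [
    [0.0001,0.0015,0,0,0,0],
    [0.0002,0.003,0,0,0,0],
    [0.0003,0.0045,0,0,0,0],
    [0.0003,0.005,0,0,0,0]
  ]
}}

```text
clock: 8.97
position: [625.5, -154.5, 6.1]
ee_rot: [-0.687, 0.726, -0.0, 0.0]
contact_force: [0.2, -1.4, -1.4]
gripper_width: 22.0
```

Call:
{"op": "step_arm", "data": {
  "series": [
    [0.0001,0.0015,0,0,0,0],
    [0.0002,0.003,0,0,0,0],
    [0.0003,0.0045,0,0,0,0],
    [0.0003,0.005,0,0,0,0]
  ]
}}

```text
clock: 9.3
position: [625.6, -152.5, 6.1]
ee_rot: [-0.687, 0.726, 0.0, -0.0]
contact_force: [-0.4, -0.2, -0.3]
gripper_width: 22.2
```

Call:
{"op": "step_arm", "data": {
  "series": [
    [0.0001,0.0015,0,0,0,0],
    [0.0002,0.003,0,0,0,0],
    [0.0003,0.0045,0,0,0,0],
    [0.0003,0.005,0,0,0,0]
  ]
}}

```text
clock: 9.63
position: [625.7, -150.5, 6.1]
ee_rot: [-0.687, 0.726, 0.0, -0.0]
contact_force: [0.5, -0.8, -1.1]
gripper_width: 22.5
```

Call:
{"op": "step_arm", "data": {
  "series": [
    [0.0001,0.0015,0,0,0,0],
    [0.0002,0.003,0,0,0,0],
    [0.0003,0.0045,0,0,0,0],
    [0.0003,0.005,0,0,0,0]
  ]
}}

```text
clock: 9.97
position: [625.8, -148.6, 6.1]
ee_rot: [-0.687, 0.726, 0.0, -0.0]
contact_force: [0.5, -1.3, -1.1]
gripper_width: 22.2
```

Call:
{"op": "step_arm", "data": {
  "series": [
    [0.0001,0.0015,0,0,0,0],
    [0.0002,0.003,0,0,0,0],
    [0.0003,0.0045,0,0,0,0],
    [0.0003,0.005,0,0,0,0]
  ]
}}

```text
clock: 10.3
position: [625.9, -146.5, 6.1]
ee_rot: [-0.687, 0.726, -0.0, 0.0]
contact_force: [-1.5, 0.4, 0.0]
gripper_width: 22.3
```

Call:
{"op": "step_arm", "data": {
  "series": [
    [0.0001,0.0015,0,0,0,0],
    [0.0002,0.003,0,0,0,0],
    [0.0003,0.0045,0,0,0,0],
    [0.0003,0.005,0,0,0,0]
  ]
}}

```text
clock: 10.63
position: [626.0, -144.8, 6.1]
ee_rot: [-0.687, 0.726, -0.0, -0.0]
contact_force: [-0.3, -2.0, -1.4]
gripper_width: 21.9
```

Call:
{"op": "step_arm", "data": {
  "series": [
    [0.0001,0.0015,0,0,0,0],
    [0.0002,0.003,0,0,0,0],
    [0.0002,0.003,0,0,0,0]
  ]
}}

```text
clock: 10.88
position: [626.0, -143.8, 6.1]
ee_rot: [-0.687, 0.726, -0.0, -0.0]
contact_force: [0.3, -3.5, -0.1]
gripper_width: 22.1
```

```bash
python3 -c "
from b import *
s=st()
d=arm.get_image('scene');cv2.imwrite('pics/s6.png',cv2.resize(d['image'][250:370,145:305,::-1],None,fx=5,fy=5,interpolation=2));st()"
```

```text
t 10.88 pos [ 626.   -143.79    6.1 ] case [-195.82  -99.64] F [ 0.25 -3.53 -0.09] w 22.1 jawdir 3.0865720555476206 tilt [-0. -0. -1.] j [ 0.03  0.64 -0.19  0.   -0.74 -0.08]
t 10.93 pos [ 626.04 -143.77    6.09] case [-195.8   -99.68] F [-0.82 -4.49 -1.78] w 22.4 jawdir 3.0864753998143546 tilt [-0. -0. -1.] j [ 0.03  0.64 -0.19  0.   -0.74 -0.08]
```

View pics/s6.png

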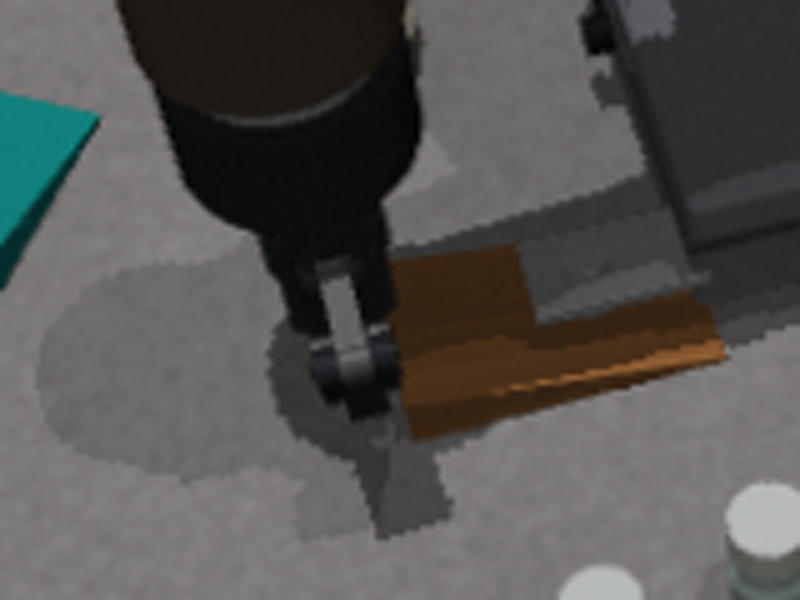

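Contact now, about 3.5–4.5 N. I'll creep in.

Call:
{"op": "step_arm", "data": {
  "series": [
    [0,0.001,0,0,0,0],
    [0,0.001,0,0,0,0],
    [0,0.001,0,0,0,0]
  ]
}}

```text
clock: 11.18
position: [626.0, -143.3, 6.1]
ee_rot: [-0.687, 0.726, -0.0, -0.0]
contact_force: [0.5, -5.2, -0.4]
gripper_width: 22.3
```

Call:
{"op": "step_arm", "data": {
  "series": [
    [0,0,0,0,0,0]
  ]
}}

```text
clock: 11.27
position: [626.0, -143.3, 6.1]
ee_rot: [-0.687, 0.726, -0.0, -0.0]
contact_force: [-0.5, -4.3, -0.7]
gripper_width: 22.3
```

Call:
{"op": "step_arm", "data": {
  "series": [
    [0,0,0,0,0,0]
  ]
}}

```text
clock: 11.35
position: [626.0, -143.3, 6.1]
ee_rot: [-0.687, 0.726, 0.0, -0.0]
contact_force: [-0.5, -4.5, -1.8]
gripper_width: 22.0
```

Call:
{"op": "step_arm", "data": {
  "series": [
    [0,0.001,0,0,0,0],
    [0,0.001,0,0,0,0]
  ]
}}

```text
clock: 11.52
position: [626.1, -142.9, 6.1]
ee_rot: [-0.687, 0.726, -0.0, -0.0]
contact_force: [0.2, -6.0, -1.7]
gripper_width: 22.3
```

Call:
{"op": "step_arm", "data": {
  "series": [
    [0,0,0,0,0,0]
  ]
}}

```text
clock: 11.6
position: [626.1, -142.9, 6.1]
ee_rot: [-0.687, 0.726, -0.0, -0.0]
contact_force: [0.5, -5.8, -0.7]
gripper_width: 22.4
```

Call:
{"op": "step_arm", "data": {
  "series": [
    [0,0,0,0,0,0]
  ]
}}

```text
clock: 11.68
position: [626.0, -142.9, 6.1]
ee_rot: [-0.687, 0.726, -0.0, -0.0]
contact_force: [-1.1, -5.5, -0.8]
gripper_width: 22.1
```

Call:
{"op": "step_arm", "data": {
  "series": [
    [-0.001,-0.015,0,0,0,0],
    [-0.003,-0.045,0,0,0,0],
    [-0.003,-0.045,0.1,0,0,0],
    [-0.003,-0.045,0.2,0,0,0],
    [-0.003,-0.045,0.28,0,0,0],
    [-0.003,-0.045,0.28,0,0,0]
  ],
  "jaw": -0.48
}}

```text
clock: 12.18
position: [629.9, -161.7, 126.8]
ee_rot: [-0.688, 0.726, -0.006, 0.005]
contact_force: [1.7, -0.7, 1.0]
gripper_width: 22.2
```

```bash
python3 -c "
from b import *
s=st();print((w(-55,-85,105)-s['position'])/400)
d=arm.get_image('scene');cv2.imwrite('pics/s7f.png',d['image'][:,:,::-1]);cv2.imwrite('pics/s7.png',cv2.resize(d['image'][250:370,145:305,::-1],None,fx=5,fy=5,interpolation=2));st()"
```

```text
t 12.18 pos [ 629.92 -161.72  126.82] case [-213.48 -104.64] F [ 1.67 -0.72  0.97] w 22.2 jawdir 3.088021765238933 tilt [ 0.02 -0.   -1.  ] j [-0.    0.5  -0.08  0.   -0.97 -0.05]
[-0.02  0.4  -0.05]
t 12.23 pos [ 627.96 -161.12  123.24] case [-213.   -102.65] F [-0.13 -0.35 -1.42] w 22.2 jawdir 3.086882791535965 tilt [ 0.01 -0.   -1.  ] j [-0.    0.51 -0.08  0.   -0.97 -0.05]
```

View pics/s7.png

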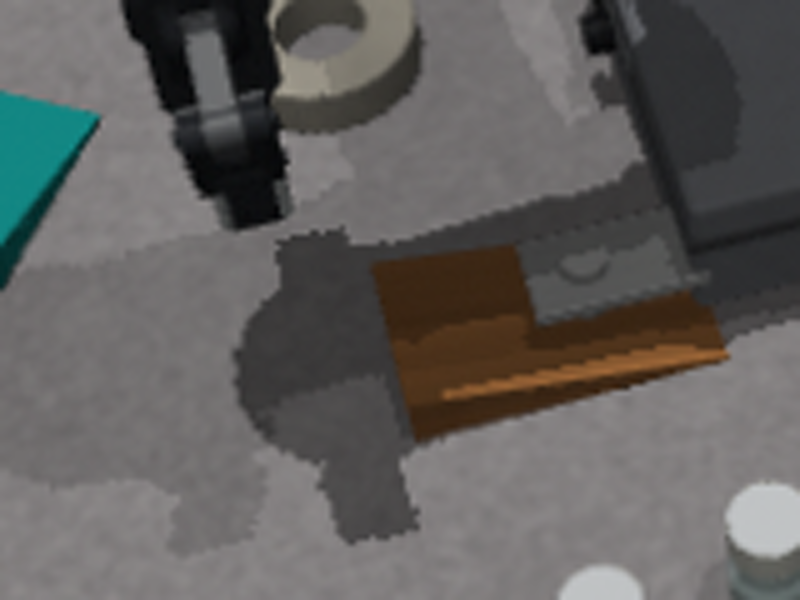

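Call:
{"op": "step_arm", "data": {
  "series": [
    [-0.003,0.1,0,0,0,0],
    [-0.007,0.2,0,0,0,0],
    [-0.01,0.3,0,0,0,0],
    [-0.013,0.38,0,0,0,0],
    [-0.013,0.397,-0.03,0,0,0],
    [-0.013,0.397,-0.06,0,0,0],
    [-0.013,0.397,-0.06,0,0,0],
    [-0.013,0.397,-0.06,0,0,0],
    [-0.013,0.397,-0.06,0,0,0]
  ],
  "jaw": -1
}}

```text
clock: 12.98
position: [619.9, -2.3, 94.1]
ee_rot: [-0.687, 0.726, 0.0, -0.0]
contact_force: [-0.0, -1.2, 0.3]
gripper_width: -0.1
```

```bash
python3 -c "
from b import *
s=st()"
```

```text
t 12.98 pos [619.87  -2.33  94.07] case [-55.   -84.93] F [-0.03 -1.18  0.26] w -0.1 jawdir 3.086082887936814 tilt [-0. -0. -1.] j [ 0.26  0.5  -0.18  0.   -0.89 -0.31]
```

Down to about 74, then feel for the lid.

Call:
{"op": "step_arm", "data": {
  "series": [
    [0,0,-0.02,0,0,0],
    [0,0,-0.04,0,0,0],
    [0,0,-0.05,0,0,0],
    [0,0,-0.05,0,0,0],
    [0,0,-0.05,0,0,0]
  ]
}}

```text
clock: 13.4
position: [619.5, -2.2, 73.6]
ee_rot: [-0.687, 0.726, 0.0, -0.0]
contact_force: [-0.2, -0.5, 0.9]
gripper_width: -0.0
```

Call:
{"op": "step_arm", "data": {
  "series": [
    [0,0,-0.002,0,0,0],
    [0,0,-0.003,0,0,0],
    [0,0,-0.003,0,0,0]
  ]
}}

```text
clock: 13.65
position: [619.8, -1.8, 73.1]
ee_rot: [-0.687, 0.726, -0.0, 0.0]
contact_force: [-0.3, -0.3, -0.4]
gripper_width: -0.1
```

Call:
{"op": "step_arm", "data": {
  "series": [
    [0,0,-0.001,0,0,0],
    [0,0,-0.002,0,0,0],
    [0,0,-0.002,0,0,0]
  ]
}}

```text
clock: 13.9
position: [619.7, -1.8, 72.1]
ee_rot: [-0.687, 0.726, 0.0, 0.0]
contact_force: [-0.8, -0.6, 0.7]
gripper_width: -0.1
```

Call:
{"op": "step_arm", "data": {
  "series": [
    [0,0,-0.001,0,0,0],
    [0,0,-0.002,0,0,0],
    [0,0,-0.002,0,0,0]
  ]
}}

```text
clock: 14.15
position: [619.8, -1.8, 71.6]
ee_rot: [-0.687, 0.726, -0.0, 0.0]
contact_force: [-0.1, 0.8, 1.4]
gripper_width: 0.1
```

Call:
{"op": "step_arm", "data": {
  "series": [
    [0,0,-0.001,0,0,0],
    [0,0,-0.001,0,0,0],
    [0,0,-0.001,0,0,0]
  ]
}}

```text
clock: 14.4
position: [619.8, -1.9, 71.5]
ee_rot: [-0.687, 0.726, -0.0, 0.0]
contact_force: [-2.2, 1.5, 5.3]
gripper_width: 0.2
```

Call:
{"op": "step_arm", "data": {
  "series": [
    [0,0,-0.001,0,0,0],
    [0,0,-0.001,0,0,0],
    [0,0,-0.001,0,0,0]
  ]
}}

```text
clock: 14.65
position: [619.9, -1.8, 71.5]
ee_rot: [-0.688, 0.726, -0.0, 0.0]
contact_force: [-2.2, 1.2, 7.1]
gripper_width: -0.1
```

Call:
{"op": "step_arm", "data": {
  "series": [
    [0,0,-0.001,0,0,0],
    [0,0,-0.001,0,0,0],
    [0,0,-0.001,0,0,0]
  ]
}}

```text
clock: 14.9
position: [619.9, -1.9, 71.4]
ee_rot: [-0.688, 0.726, -0.0, 0.0]
contact_force: [-2.3, -1.0, 8.8]
gripper_width: 0.1
```

Call:
{"op": "step_arm", "data": {
  "series": [
    [0,0,-0.0007,0,0,0],
    [0,0,-0.0007,0,0,0],
    [0,0,-0.0007,0,0,0]
  ]
}}

```text
clock: 15.15
position: [619.9, -1.9, 71.4]
ee_rot: [-0.688, 0.726, -0.0, 0.0]
contact_force: [-4.1, 1.1, 9.1]
gripper_width: -0.5
```

Call:
{"op": "step_arm", "data": {
  "series": [
    [0,0,0,0,0,0],
    [0,0,0,0,0,0],
    [0,0,0,0,0,0],
    [0,0,0,0,0,0]
  ]
}}

```text
clock: 15.48
position: [619.9, -1.9, 71.4]
ee_rot: [-0.688, 0.726, -0.0, 0.0]
contact_force: [-3.3, 0.8, 9.7]
gripper_width: 0.1
```

Call:
{"op": "step_arm", "data": {
  "series": [
    [-0.0015,0,-0.0005,0,0,0],
    [-0.0015,0,-0.0007,0,0,0],
    [-0.0015,0,-0.0007,0,0,0],
    [-0.0015,0,-0.0007,0,0,0]
  ]
}}

```text
clock: 15.82
position: [619.9, -1.9, 71.4]
ee_rot: [-0.688, 0.726, -0.001, 0.001]
contact_force: [-3.4, 0.2, 9.8]
gripper_width: 0.1
```

Call:
{"op": "step_arm", "data": {
  "series": [
    [0,0,0,0,0,0],
    [0,0,0,0,0,0],
    [0,0,0,0,0,0],
    [0,0,0,0,0,0]
  ]
}}

```text
clock: 16.15
position: [619.9, -1.9, 71.4]
ee_rot: [-0.688, 0.726, -0.001, 0.001]
contact_force: [-3.1, 0.0, 10.1]
gripper_width: -0.0
```

```bash
python3 -c "
from b import *
fs=[]
for i in range(4):
  d=arm.get_image('scene'); fs.append(arm.read_state()['contact_force'])
print(np.array(fs)); s=st()
cv2.imwrite('pics/s8f.png',d['image'][:,:,::-1]);cv2.imwrite('pics/s8.png',cv2.resize(d['image'][170:350,150:410,::-1],None,fx=3,fy=3,interpolation=2))
d=arm.get_image('wrist');cv2.imwrite('pics/w8.png',d['image'][:,:,::-1])"
```

```text
[[-3.1   0.3   9.65]
 [-2.57  1.23  9.39]
 [-3.01  0.18  8.95]
 [-2.49  0.34 10.38]]
t 16.35 pos [619.89  -1.86  71.42] case [-54.53 -84.92] F [-2.49  0.34 10.38] w 0.2 jawdir 3.0872982171023624 tilt [ 0. -0. -1.] j [ 0.26  0.52 -0.2   0.   -0.84 -0.31]
```

View pics/s8.png

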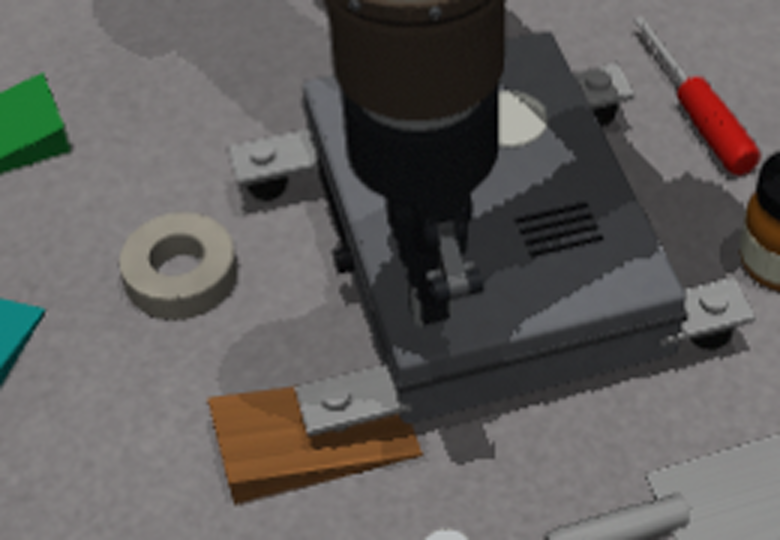

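View pics/w8.png

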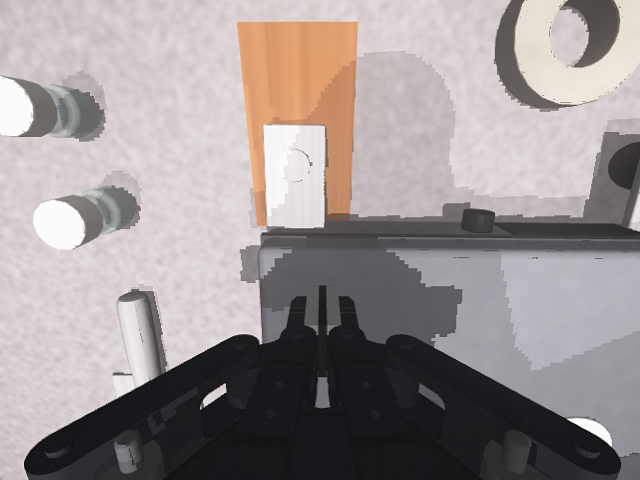

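```bash
python3 -c "
import cv2,numpy as np
a=cv2.imread('pics/scene0.png',0)
for n in ('s7f','s8f'):
  b=cv2.imread('pics/%s.png'%n,0)
  for (u,v) in [(262,302),(388,270),(238,222),(350,196)]:
    t=cv2.resize(a[v-9:v+10,u-11:u+12],None,fx=8,fy=8,interpolation=2); s=cv2.resize(b[v-14:v+15,u-16:u+17],None,fx=8,fy=8,interpolation=2)
    r=cv2.matchTemplate(s,t,cv2.TM_CCOEFF_NORMED); _,m,_,l=cv2.minMaxLoc(r); print(n,(u,v),(np.array(l)/8-5),round(m,2))
  cv2.imwrite('pics/cmp_%s.png'%n,np.hstack([cv2.resize(x[280:330,235:300],None,fx=6,fy=6,interpolation=2) for x in (a,b)]))
"
```

```text
s7f (262, 302) [0.125 0.625] 0.52
s7f (388, 270) [0. 0.] 0.99
s7f (238, 222) [0. 0.] 0.97
s7f (350, 196) [0. 0.] 0.99
s8f (262, 302) [0.125 0.125] 0.91
s8f (388, 270) [0.    0.125] 0.84
s8f (238, 222) [0. 0.] 1.0
s8f (350, 196) [0.125 0.125] 0.62
```

View pics/cmp_s8f.png

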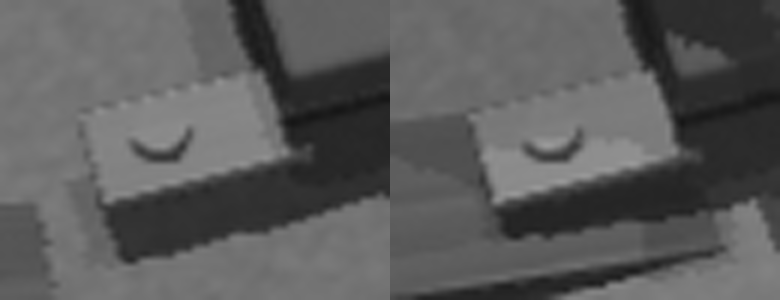

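Call:
{"op": "step_arm", "data": {
  "series": [
    [0,0,-0.001,0,0,0],
    [0,0,-0.001,0,0,0],
    [0,0,-0.001,0,0,0],
    [0,0,-0.001,0,0,0],
    [0,0,-0.001,0,0,0],
    [0,0,-0.001,0,0,0]
  ]
}}

```text
clock: 16.9
position: [619.9, -1.8, 71.4]
ee_rot: [-0.688, 0.726, -0.001, 0.001]
contact_force: [-3.0, 0.2, 11.5]
gripper_width: 0.1
```

```bash
python3 -c "
from b import *
fs=[]
for i in range(8):
  d=arm.get_image('scene'); fs.append(arm.read_state()['contact_force'])
print(np.array(fs)); s=st()"
```

```text
[[-2.69  0.38 11.97]
 [-3.64  0.66 11.06]
 [-3.18  0.14 11.33]
 [-3.59  1.34 12.77]
 [-3.56  0.53 11.53]
 [-3.82  1.12 11.23]
 [-3.66  0.4  11.02]
 [-3.42  0.08 11.84]]
t 17.30 pos [619.89  -1.86  71.37] case [-54.52 -84.92] F [-3.42  0.08 11.84] w 0.4 jawdir 3.087417449126068 tilt [ 0. -0. -1.] j [ 0.26  0.52 -0.2   0.   -0.84 -0.31]
```

Steady at about 11.6 N with the lid not giving, so I'm handing in.

```bash
python3 -c "
from bench import arm
print(arm.job_done()); s=arm.read_state(); print(s['clock'],s['contact_force'],s['position'])"
```

```text
the job is handed in; nothing more can be done
None
the job is handed in; nothing more can be done
```

The brown wedge is snug under the bare foot, and I handed the job in at about 17.3 s of the 54 s, with the closed fingers still pressing on the lid.

- **Wedge:** I squared and centred it with a push on its long side. I then pushed on its back face, thin end first, until the push force reached about 5.8 N (snug is 5 to 8 N). It stayed put when the fingers backed off.
- **Press:** the fingers hold about 11.6 N (readings 11.0 to 12.8) at case (-55, -85). The lid was met at z = 71.4 mm and hardly gave under the press, so it is standing on the wedge and no longer rocks.
- **Position:** after the press, the lugs matched the first picture to within about 0.13 px, so the case did not visibly slide or lift. The match was weak at one rear lug (score 0.62) because of a shadow. The bystanders in view looked unmoved.

Two things were not perfect:
- **Camera disagreement:** the top and scene cameras differed by about 3 mm on the case's position. I used the mean.
- **Sideways force:** about 3.4 N remains at the press point, and a small correction did not remove it. That is well below the 9 to 12 N that would slide the case.

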